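Stack the lidded prep tubs on their trays at the canape bar

TASK

Clear the lidded prep tubs ready for the fridge: build one stack of the three oblong tubs in the oblong tray and one stack of the two round tubs in the round tray, the largest at the bottom and each smaller one on top of the next larger. The bottom tubs must stand flat inside the tray rims and each upper tub must sit flat within the raised rim of the lid below it. Keep the tubs upright all the time, and do not knock over the pepper mill or the glass jar.

Things in the scene. Friction and masses are not known exactly. Their poses are not given: they have to be found in the camera images.
- oblong_large: Lidded oblong tub, white, grey lid: 126 mm long (its x), 68 mm wide (its y), straight sides, flat foot. Origin: centre of underside, z up. Lid surface 44 mm above it, inside a raised rim 4 mm high, 2.5 mm thick (recess 121 x 63 mm); total height 48 mm. About 320 g. The largest of the three oblong ones. Starts upright on the counter, length within 20 degrees of world x.
- oblong_medium: Lidded oblong tub, white, grey lid: 109 mm long (its x), 51 mm wide (its y), straight sides, flat foot. Origin: centre of underside, z up. Lid surface 40 mm above it, inside a raised rim 4 mm high, 2.5 mm thick (recess 104 x 46 mm); total height 44 mm. About 220 g. The middle one of the three oblong ones. Starts upright on the counter, length within 20 degrees of world x.
- oblong_small: Lidded oblong tub, white, grey lid: 92 mm long (its x), 34 mm wide (its y), straight sides, flat foot. Origin: centre of underside, z up. Lid surface 36 mm above it, inside a raised rim 4 mm high, 2.5 mm thick (recess 87 x 29 mm); total height 40 mm. About 120 g. The smallest of the three oblong ones. Starts upright on the counter, length within 20 degrees of world x.
- round_large: Lidded round tub, white, grey lid: 68 mm diameter, straight sides, flat foot. Origin: centre of underside, z up. Lid surface 44 mm above it, inside a raised rim 4 mm high, 2.5 mm thick (recess 63 mm diameter); total height 48 mm. About 180 g. The larger of the two round ones. Starts upright on the counter.
- round_small: Lidded round tub, white, grey lid: 48 mm diameter, straight sides, flat foot. Origin: centre of underside, z up. Lid surface 38 mm above it, inside a raised rim 4 mm high, 2.5 mm thick (recess 43 mm diameter); total height 42 mm. About 90 g. The smaller of the two round ones. Starts upright on the counter.
- oblong_tray: Shallow oblong steel tray, fixed to the counter: 156 mm (its x) by 98 mm (its y) outside, 150 x 92 mm inside, rim 10 mm high. Origin at the centre of its underside on the counter, z up; the inner floor is 4 mm above the origin.
- round_tray: Shallow round steel tray, fixed to the counter: 106 mm diameter outside, 100 mm inside, rim 10 mm high. Origin at the centre of its underside on the counter, z up; the inner floor is 4 mm above the origin.
- pepper_mill: Loose dark wooden pepper mill, 146 mm tall, 52 mm diameter; bystander. Origin at the centre of its underside, z up.
- glass_jar: Loose amber glass jar with a steel cap, 100 mm tall, 58 mm diameter; bystander. Origin at the centre of its underside, z up.

How it is judged:
At the end, for the whole second after the job is handed in: Each tub stands upright, still, on its support (height to 3 mm, tilt under 0.06 rad): large oblong in the oblong tray and large round in the round tray, centres within 18 mm; medium on large oblong, small on medium, small round on large round, centres within 11 mm (horizontal distance between oblong_large and oblong_tray below 0.018 m and z of oblong_large in the frame of oblong_tray between 0.001 and 0.007 m and horizontal distance between oblong_medium and oblong_large below 0.011 m and z of oblong_medium in the frame of oblong_large between 0.041 and 0.047 m and horizontal distance between oblong_small and oblong_medium below 0.011 m and z of oblong_small in the frame of oblong_medium between 0.037 and 0.043 m and horizontal distance between round_large and round_tray below 0.018 m and z of round_large in the frame of round_tray between 0.001 and 0.007 m and horizontal distance between round_small and round_large below 0.011 m and z of round_small in the frame of round_large between 0.041 and 0.047 m and angle between each of oblong_large, oblong_medium, oblong_small, round_large, round_small's own z axis and vertical below 0.06 rad and linear speed of each of oblong_large, oblong_medium, oblong_small, round_large, round_small below 0.02 m/s and angular speed of each of oblong_large, oblong_medium, oblong_small, round_large, round_small below 0.2 rad/s); the robot touches nothing.
It fails at once if a tub is tipped over (more than 35 degrees) (angle between any of oblong_large, oblong_medium, oblong_small, round_large, round_small's own z axis and vertical above 0.61 rad).
It fails at once if the pepper mill or the glass jar is knocked over (tilted more than 35 degrees) (angle between any of pepper_mill, glass_jar's own z axis and vertical above 0.61 rad).
It also fails if it takes over 147 s, if anything falls off the work surface, if the arm or the gripper's body presses on something with over 40 N, if the wrist force passes 120 N, or if a joint passes its speed limit or range.

ROBOT

A 6-joint arm with a two-finger parallel gripper is mounted at the origin on the work surface. World frame = base frame: x ahead of the robot, y to its left, z up, the work surface at z = 0. Lengths are in m, angles in rad, forces in N, time in s.
With the tool pointing down it reaches from about 0.35 to 0.85 m from the base axis. Payload 8.1 kg.
Tool frame: the origin (TCP) lies between the finger pads; the fingertips stand 17 mm ahead of it and the grasp point (between the pads) lies 2 mm behind it; x points along the fingers, y is the direction in which the jaws open and shut, and the axes are right-handed (so a half turn about x gives the same grasp; the last joint's range is limited). The gripper opens to 85 mm and grips with 20 to 120 N. Pads are 22 mm wide; open, the fingers measure 114 mm over their backs; the gripper's body (76 mm by 85 mm) begins 54 mm behind the grasp point. The pads swing forward as they close: fully open they stand 13 mm farther back than shut.
Start: joints at [1.191, 0.13, 1.488, -0, 1.523, -0.085], TCP at [0.174, 0.574, 0.248] pointing down, gripper open.
Joint ranges: [-2.96, 2.96], [-0.89, 2.26], [0.02, 2.5], [-1.34, 4.48], [0, 2.73], [-2.66, 2.66]. Speed limits (rad/s): [2.39, 2.39, 2.79, 3.14, 3.14, 3.14].

INTERFACE

Orientations are given as a unit quaternion [w, x, y, z].
In Python, from plant import arm gives the robot as it stands. The module is installed in compiled form; this text tells all that it offers. Calls block until the motion is done:
- arm.goto(position, orientation): joint-space move of the TCP to a pose.
- arm.move_linear(position, rotation=None, max_speed=0.15, max_force=None): straight line of the TCP; rotation=None keeps the orientation; max_speed is the mean speed in m/s. With max_force (N) it stops when the force on the tool has changed by that much, and returns True; else False.
- arm.move_j(angles): joint-space move.
- arm.gripper_to(opening, effort=None): finger opening in m; effort is the grip in N (None keeps the last); returns when the fingers have stopped.
- arm.sleep(seconds).
- arm.solve_ik(position, orientation): joint angles nearest the present ones, or None.
- arm.get_state(): the state.
- arm.camera(name): name is "scene" or "top" or "wrist"; returns the picture (420x560x3 uint8, blue, green, red); there is no depth.
- arm.get_calibration(name): a dict with "fov_y" (degrees; the focal length in pixels is half the picture's height over the tangent of half this angle, whatever the lens; pixels are square), "cx", "cy" (the principal point, pixels), "k1" (the pictures are not rectified: a ray, as slopes to the right and down, at radius r is drawn at 1 + k1 r^2 times it, then the intrinsics apply), "R" (3x3) and "t" (3): a world point X has camera coordinates R X + t. Camera axes: x right, y down, z forward; pixel columns grow to the right and rows downward; lengths in m; the calibration is good to about 2 mm. A picture is of the moment at which its call begins: read the wrist's pose just before it. get_calibration takes no time and is no camera call; for the wrist camera it gives the pose at the moment of the call.
A pose or a line that the arm cannot do raises arm.Unreachable and nothing moves.
- arm.close_job(): hands the job in, once; it reports no verdict.
Trained networks look in the newest picture that a camera, given by its name, has taken for a name from the list of things; names that differ only in an ending like _2 or _b are one class to them, and where a whole thing is asked for, a point or a joint stands for the part that bears it (a point fixed in the world has none). Each returns a list of dicts, best first, with "p" (0 to 1); they miss things now and then, are a little off and sometimes report something else, mostly with a low value. They report only what shows in the picture. A call takes as long as a camera call.
- arm.find_in(name, camera): "xyz" ([x, y, z] in m, in the coordinates of the camera as it stood for that picture, good to about 4 mm: the middle of the surface that is visible of it).
The state is a dict: "t": time; "joints": joint angles; "dq": joint speeds; "joint_torque": joint torques, N m; "tool_pos": TCP position; "ee_rot": TCP orientation; "contact_force": force on the tool from outside, world axes, zero at the start; "moment": the same for the moment, N m; "grip_width": finger opening in m.
Only numpy, scipy, OpenCV 4.12 (cv2) and the standard library are available. Lean on these libraries where they do the work, as an engineer would, in place of code of your own. Each camera call takes 0.05 s, during which the arm holds its last target.

## Working session

There is one attempt and no reset: what is moved stays moved. The work goes in short steps, each a Python script; the robot and the scene stay as the last script left them, time stands still between calls to the robot, and variables do not carry over. Pictures are saved under pics/ and viewed, and the job is handed in when it is done.

```bash
ls; mkdir -p pics; python3 - <<'E'
from plant import arm
import cv2
for n in ("scene","top","wrist"):
    cv2.imwrite(f"pics/a_{n}.png",arm.camera(n))
    c=arm.get_calibration(n); print(n,c)
s=arm.get_state(); print(s)
E
```

```text
pics
scene {'fov_y': 42.445620400559406, 'cx': 280.4066776309989, 'cy': 208.66059396678747, 'k1': 0.012516001601308552, 'R': array([[-0.65397509,  0.75648144, -0.00723988],
       [ 0.49426089,  0.42000223, -0.76112043],
       [-0.5727327 , -0.50133219, -0.64857018]]), 't': array([ 0.32923633, -0.20149422,  1.54532618])}
top {'fov_y': 48.514536843718176, 'cx': 280.9055036347064, 'cy': 204.60104657249843, 'k1': -0.15182002971461933, 'R': array([[ 0.02857132, -0.99958546,  0.00354924],
       [-0.98024277, -0.02871333, -0.19570296],
       [ 0.19572374,  0.00211238, -0.9806568 ]]), 't': array([-0.02024704,  0.52505303,  0.9630195 ])}
wrist {'fov_y': 68.75780578811576, 'cx': 282.95553109280166, 'cy': 206.80481849794037, 'k1': -0.02650470585171679, 'R': array([[ 0.29140882,  0.95659393, -0.00299211],
       [ 0.91780446, -0.27870786,  0.28276653],
       [ 0.26965882, -0.08514684, -0.9591841 ]]), 't': array([-0.59752642, -0.03664363,  0.37969546])}
{'t': 0.15, 'joints': array([ 1.19059576e+00,  1.31003264e-01,  1.48904442e+00, -4.92128739e-05,
        1.52301609e+00, -8.53919502e-02]), 'dq': array([-0.00027435, -0.00276983, -0.00425256, -0.00041829,  0.00117846,
       -0.0003686 ]), 'joint_torque': array([ 7.57798098e-04, -5.70059967e+01, -5.01161385e+01, -2.41730813e-04,
        9.60102218e-03,  4.72335302e-06]), 'tool_pos': array([0.17417112, 0.57373389, 0.2474677 ]), 'ee_rot': array([ 0.69933552,  0.10334258,  0.69954168, -0.10436278]), 'contact_force': array([-0.25875844, -0.18090666,  0.21922022]), 'moment': array([-0.00984069,  0.01624278,  0.03538658]), 'grip_width': 0.08553167288249318}
```

View pics/a_top.png

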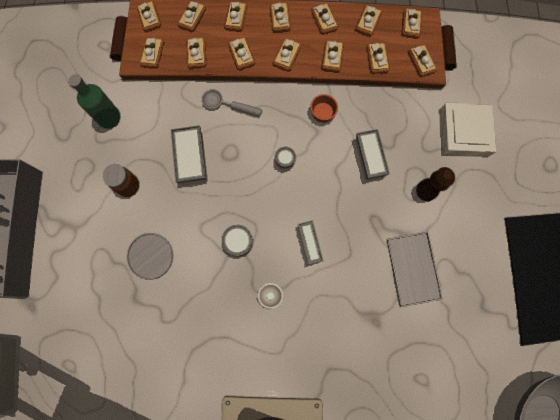

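View pics/a_scene.png

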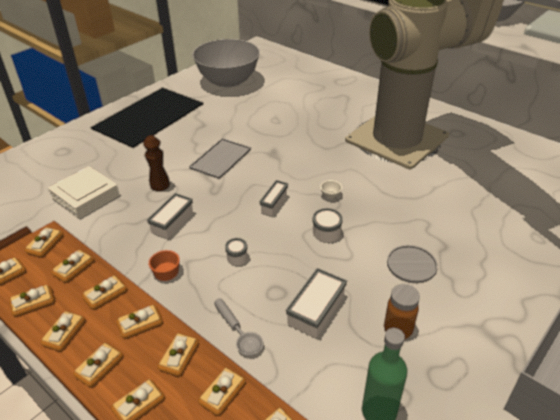

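View pics/a_wrist.png

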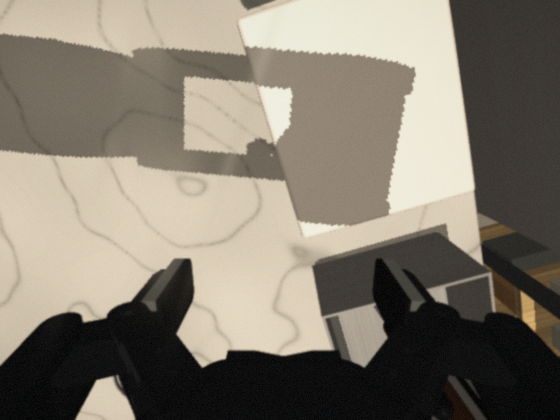

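```bash
cat > h.py <<'E'
from plant import arm
import cv2, numpy as np
def K(c):
    f=210/np.tan(np.radians(c["fov_y"])/2); return f
def rays(c,px):
    px=np.atleast_2d(np.asarray(px,float)); f=K(c)
    d=(px-[c["cx"],c["cy"]])/f; u=d.copy()
    for _ in range(20): u=d/(1+c["k1"]*(u**2).sum(1,keepdims=True))
    return np.c_[u,np.ones(len(u))]@c["R"]   # world dirs
def to_plane(c,px,z):
    r=rays(c,px); o=-c["R"].T@c["t"]
    return o+r*((z-o[2])/r[:,2])[:,None]
def project(c,X):
    Y=np.atleast_2d(X)@c["R"].T+c["t"]; u=Y[:,:2]/Y[:,2:]
    return u*(1+c["k1"]*(u**2).sum(1,keepdims=True))*K(c)+[c["cx"],c["cy"]]
E
python3 - <<'E'
from h import *
im=cv2.imread("pics/a_top.png")
t=im[130:320,90:470]
cv2.imwrite("pics/b1.png",cv2.resize(im[110:310,100:360],None,fx=3,fy=3,interpolation=cv2.INTER_CUBIC))
cv2.imwrite("pics/b2.png",cv2.resize(im[110:310,260:460],None,fx=3,fy=3,interpolation=cv2.INTER_CUBIC))
c=arm.get_calibration("top")
N=["oblong_large","oblong_medium","oblong_small","round_large","round_small","oblong_tray","round_tray","pepper_mill","glass_jar"]
arm.camera("top")
for n in N:
  for cam in ("top",):
    for r in arm.find_in(n,cam)[:2]:
        print(n,cam,round(r["p"],2),np.round(c["R"].T@(np.array(r["xyz"])-c["t"]),3), np.round(project(c,c["R"].T@(np.array(r["xyz"])-c["t"])))[0])
E
```

```text
oblong_large top 0.64 [0.634 0.209 0.044] [188. 156.]
oblong_medium top 0.95 [ 0.651 -0.207  0.04 ] [371. 154.]
oblong_small top 0.69 [ 0.445 -0.068  0.038] [309. 243.]
round_large top 0.65 [0.444 0.09  0.044] [236. 241.]
round_small top 0.74 [ 0.637 -0.007  0.039] [283. 157.]
round_small top 0.56 [ 0.651 -0.204  0.04 ] [370. 154.]
oblong_tray top 0.95 [ 0.396 -0.31   0.005] [414. 269.]
round_tray top 0.97 [0.409 0.29  0.003] [149. 255.]
pepper_mill top 0.97 [ 0.574 -0.336  0.102] [437. 182.]
glass_jar top 0.88 [0.566 0.344 0.09 ] [120. 178.]
```

View pics/b1.png

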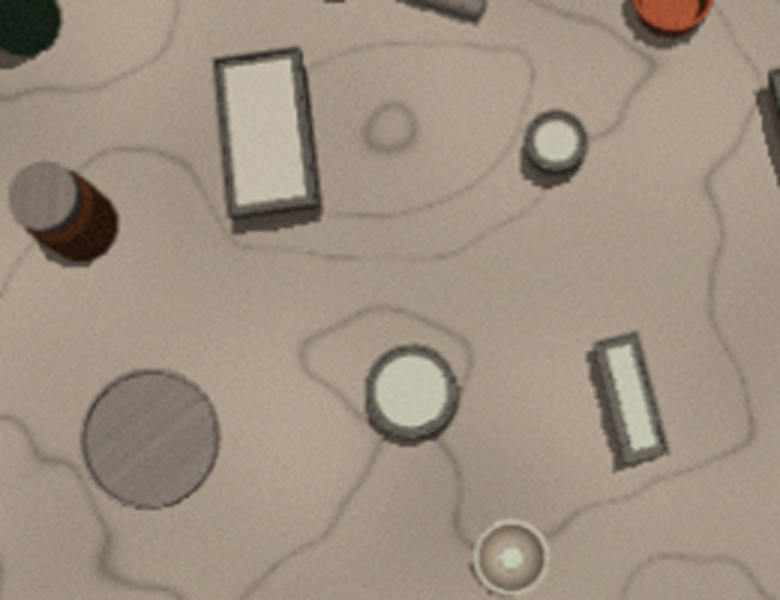

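View pics/b2.png

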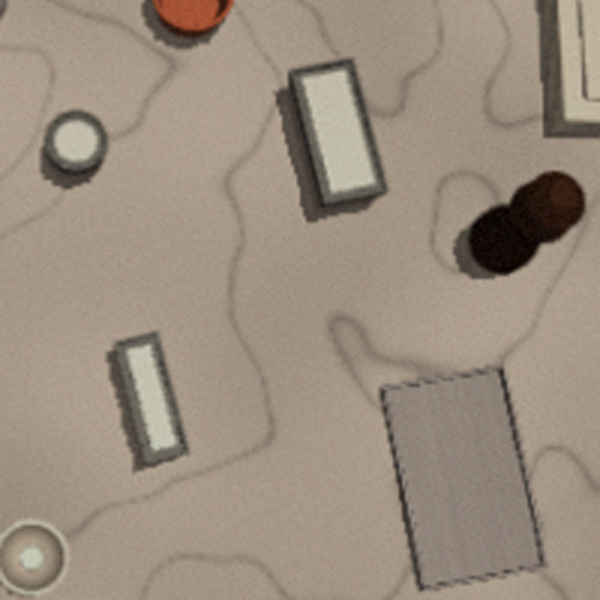

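```bash
cat > det.py <<'E'
from h import *
LID={"oblong_large":(.044,121,63),"oblong_medium":(.040,104,46),"oblong_small":(.036,87,29),"round_large":(.044,63,63),"round_small":(.038,43,43)}
def lid(im,c,guess,z,thr=185):
    """centroid + axis of bright lid recess around guess px, z plane of the lid surface"""
    g=cv2.GaussianBlur(im,(0,0),.6).min(2); m=(g>thr).astype(np.uint8)
    n,l,st,ce=cv2.connectedComponentsWithStats(m)
    k=[i for i in range(1,n) if st[i,4]>60]
    i=min(k,key=lambda i:np.hypot(*(ce[i]-guess)))
    ct=cv2.findContours((l==i).astype(np.uint8),cv2.RETR_EXTERNAL,cv2.CHAIN_APPROX_NONE)[0][0][:,0]
    P=to_plane(c,ct,z)[:,:2]
    r=cv2.minAreaRect((P*1000).astype(np.float32)); b=cv2.boxPoints(r)
    e=[b[1]-b[0],b[2]-b[1]]; e=max(e,key=np.linalg.norm)
    a=np.arctan(e[1]/e[0])
    cen=to_plane(c,ce[i],z)[0,:2]
    return cen,a,np.array(r[0])/1000,sorted(r[1])[::-1],ce[i]
E
python3 - <<'E'
from det import *
im=cv2.imread("pics/a_top.png");c=arm.get_calibration("top")
G={"oblong_large":(189,155),"oblong_medium":(372,155),"oblong_small":(310,243),"round_large":(237,241),"round_small":(285,158)}
for n,g in G.items():
    cen,a,rc,sz,px=lid(im,c,g,LID[n][0]); print(n,cen.round(4),rc.round(4),np.degrees(a).round(2),np.round(sz,1),LID[n][1:],px.round(1))
b=np.array([(380,388),(502,368),(545,566),(420,590)],float)/3+[260,110]-.33
P=to_plane(c,b,.01)[:,:2]; r=cv2.minAreaRect((P*1000).astype(np.float32));print("tray",P.mean(0).round(4),r)
e=P[[0,1]].mean(0)-P[[2,3]].mean(0);print(np.degrees(np.arctan2(e[1],e[0])),np.linalg.norm(e),np.linalg.norm(P[0]-P[1]))
t=np.linspace(0,6.28,40); b=np.c_[150.5+68*np.cos(t),439+68*np.sin(t)]/3+[100,110]-.33
P=to_plane(c,b,.01)[:,:2]; print("rtray",cv2.fitEllipse((P*1000).astype(np.float32)))
print("mill",to_plane(c,np.array([[500,240]])/3+[260,110],.02),"jar",to_plane(c,np.array([[90,238]])/3+[100,110],.02))
print("millcap",to_plane(c,np.array([[550,205]])/3+[260,110],.13),"jarcap",to_plane(c,np.array([[43,197]])/3+[100,110],.10))
E
```

```text
Traceback (most recent call last):
  File "det.py", line 8, in lid
    i=min(k,key=lambda i:np.hypot(*(ce[i]-guess)))
ValueError: min() iterable argument is empty
```

```bash
cat > q.py <<'E'
from det import *
im=cv2.imread("pics/a_top.png");c=arm.get_calibration("top")
print(im[150:160:3,189],im[170:180:3,230])
G={"oblong_large":(189,155),"oblong_medium":(372,155),"oblong_small":(310,243),"round_large":(237,241),"round_small":(285,158)}
for n,g in G.items():
    cen,a,rc,sz,px=lid(im,c,g,LID[n][0]); print(n,cen.round(4),rc.round(4),np.degrees(a).round(2),np.round(sz,1),LID[n][1:],px.round(1))
b=np.array([(380,388),(502,368),(545,566),(420,590)],float)/3+[260,110]-.33
P=to_plane(c,b,.01)[:,:2]; r=cv2.minAreaRect((P*1000).astype(np.float32));print("tray",P.mean(0).round(4),r)
e=P[[0,1]].mean(0)-P[[2,3]].mean(0);print(np.degrees(np.arctan2(e[1],e[0])),np.linalg.norm(e),np.linalg.norm(P[0]-P[1]))
t=np.linspace(0,6.28,40); b=np.c_[150.5+68*np.cos(t),439+68*np.sin(t)]/3+[100,110]-.33
P=to_plane(c,b,.01)[:,:2]; print("rtray",cv2.fitEllipse((P*1000).astype(np.float32)))
print("mill",to_plane(c,np.array([[500,240]])/3+[260,110],.02),"jar",to_plane(c,np.array([[90,238]])/3+[100,110],.02))
print("millcap",to_plane(c,np.array([[550,205]])/3+[260,110],.13),"jarcap",to_plane(c,np.array([[43,197]])/3+[100,110],.10))
E
sed -i 's/thr=185/thr=172/' det.py; python3 q.py
```

```text
[[164 182 191]
 [166 182 192]
 [167 186 193]
 [168 184 194]] [[132 149 163]
 [135 150 166]
 [130 143 159]
 [138 154 168]]
oblong_large [0.4562 0.0889] [0.4558 0.0889] -54.27 [32.5 25.6] (121, 63) [236.7 235.3]
oblong_medium [ 0.4459 -0.0708] [ 0.4466 -0.0703] 15.7 [69.3 11.5] (104, 46) [310.1 242.4]
oblong_small [ 0.4464 -0.0711] [ 0.4471 -0.0706] 15.7 [69.6 11.6] (87, 29) [310.1 242.4]
round_large [0.436  0.0884] [0.4373 0.0886] -88.22 [41.4 26.1] (63, 63) [236.5 244.6]
round_small [ 0.4462 -0.0709] [ 0.4469 -0.0704] 15.7 [69.4 11.5] (43, 43) [310.1 242.4]
tray [ 0.3957 -0.3074] ((395.9604797363281, -307.68603515625), (152.75379943847656, 97.55516815185547), 11.044831275939941)
11.263115574269879 0.15214212976160166 0.09640130262913012
rtray ((407.6140441894531, 286.7970275878906), (101.2423095703125, 105.53668212890625), 153.9140625)
mill [[ 0.57584072 -0.33915526  0.02      ]] jar [[0.55740026 0.34270938 0.02      ]]
millcap [[ 0.57522188 -0.34033115  0.13      ]] jarcap [[0.56852467 0.35313197 0.1       ]]
```

```bash
sed -i 's/thr=172/thr=165/; s/\.min(2)/[:,:,1]/' det.py; python3 q.py | grep -E "oblong|round_"
```

```text
oblong_large [0.6384 0.2088] [0.6394 0.209 ] 9.57 [107.2  49.6] (121, 63) [187.8 153.6]
oblong_medium [ 0.6525 -0.2094] [ 0.6534 -0.2094] 13.41 [90.  32.6] (104, 46) [372.3 153.4]
oblong_small [ 0.4471 -0.0708] [ 0.4474 -0.0707] 15.69 [74.3 16.2] (87, 29) [310.  242.1]
round_large [0.446  0.0887] [0.4461 0.089 ] 2.36 [48.1 45.7] (63, 63) [236.6 240. ]
round_small [ 0.639 -0.011] [ 0.6392 -0.0111] -88.29 [27.1 26. ] (43, 43) [285.  156.6]
```

```bash
cat > ov.py <<'E'
from det import *
def overlay(im,c,items,name,crop=None,s=3):
    x0,y0,x1,y1=crop or (0,0,560,420)
    o=cv2.resize(im[y0:y1,x0:x1],None,fx=s,fy=s,interpolation=cv2.INTER_CUBIC)
    for (x,y,a,L,W,z,rd,col) in items:
        t=np.linspace(0,2*np.pi,60)
        if rd: q=np.c_[L/2*np.cos(t),L/2*np.sin(t)]
        else: q=np.array([[L,W],[L,-W],[-L,-W],[-L,W]])/2
        R=np.array([[np.cos(a),-np.sin(a)],[np.sin(a),np.cos(a)]])
        p=project(c,np.c_[q@R.T+[x,y],np.full(len(q),z)])
        cv2.polylines(o,[np.round(((p+.5-[x0,y0])*s)).astype(int)],True,col,1)
    cv2.imwrite(name,o)
E
python3 - <<'E'
from ov import *
im=cv2.imread("pics/a_top.png");c=arm.get_calibration("top")
d=np.radians; g=(0,255,0);r=(0,0,255);I=[]
for x,y,a,L,W,h,rd in [(.639,.209,9.57,.126,.068,.048,0),(.653,-.2094,13.4,.109,.051,.044,0),(.4473,-.0708,15.7,.092,.034,.04,0),(.446,.0888,0,.068,0,.048,1),(.639,-.011,0,.048,0,.042,1)]:
    I+=[(x,y,d(a),L,W,h,rd,g),(x,y,d(a),L,W,0,rd,r)]
I+=[(.3957,-.3074,d(11.2),.156,.098,.01,0,g),(.3957,-.3074,d(11.2),.156,.098,0,0,r),(.4076,.2868,0,.106,0,.01,1,g),(.5757,-.34,0,.052,0,0,1,g),(.565,.348,0,.058,0,.1,1,g),(.565,.348,0,.058,0,0,1,r)]
overlay(im,c,I,"pics/c1.png",(100,110,360,310));overlay(im,c,I,"pics/c2.png",(260,110,460,310))
E
```

```text
(no output)
```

View pics/c1.png

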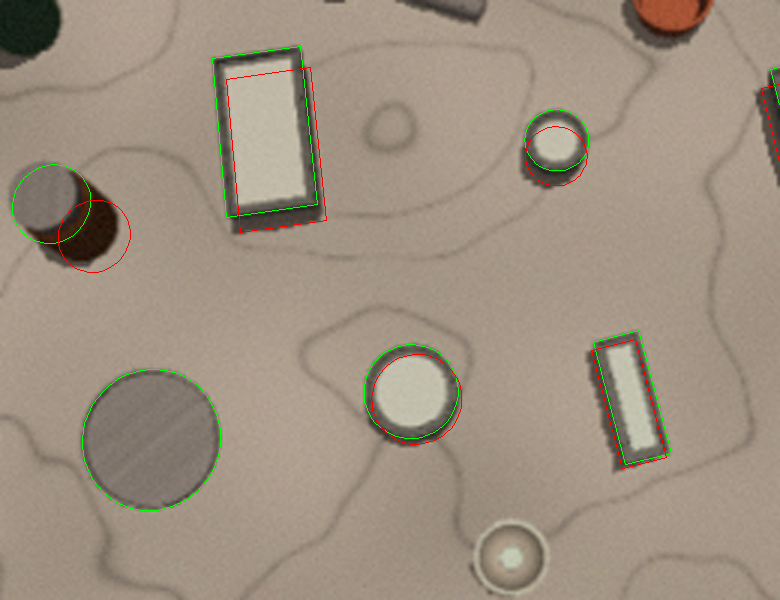

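View pics/c2.png

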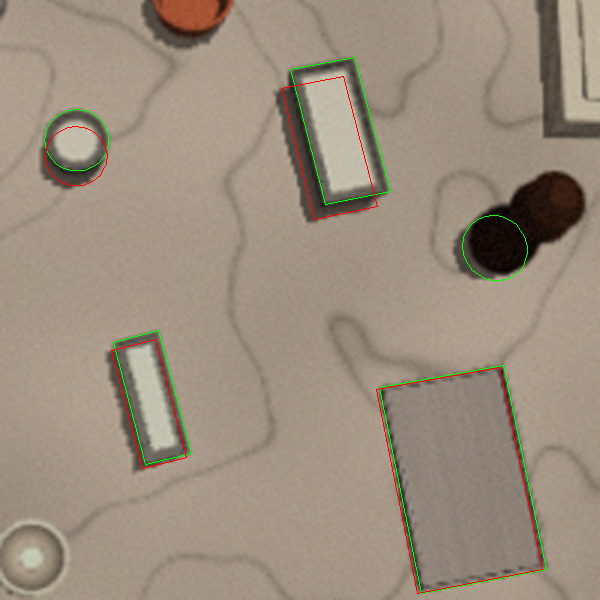

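```bash
cat > pp.py <<'E'
from ov import *
from scipy.spatial.transform import Rotation as Ro
def quat(a,flip):
    s=-1 if flip else 1
    x=np.array([0,0,-1.]);y=s*np.array([-np.sin(a),np.cos(a),0]);z=np.cross(x,y)
    q=Ro.from_matrix(np.c_[x,y,z]).as_quat(); return [q[3],q[0],q[1],q[2]]
def best(p,a):
    L=[]
    for f in (0,1):
        j=arm.solve_ik(p,quat(a,f))
        if j is not None: L.append((np.abs(j-arm.get_state()["joints"]).max(),f))
    return quat(a,min(L)[1]),min(L)[1]
H=.24
def pick(x,y,a,gz,w,op=.085,effort=40):
    arm.gripper_to(op)
    q,f=best([x,y,H],a); arm.goto([x,y,H],q)
    arm.move_linear([x,y,gz+.04],max_speed=.25)
    hit=arm.move_linear([x,y,gz],max_speed=.1,max_force=8)
    arm.gripper_to(max(w-.02,0),effort=effort)
    s=arm.get_state(); print("pick hit",hit,"w",round(s["grip_width"],4),"z",s["tool_pos"].round(4),"t",round(s["t"],1))
    arm.move_linear([x,y,H],max_speed=.2); s=arm.get_state()
    print("up w",round(s["grip_width"],4),"F",s["contact_force"].round(1)); return f
def place(x,y,a,zs,gz,f,op=.085):
    q=quat(a,f)
    if arm.solve_ik([x,y,H],q) is None: print("alt"); 
    arm.goto([x,y,H],q)
    z=zs+gz
    arm.move_linear([x,y,z+.015],max_speed=.2); arm.sleep(.2)
    hit=arm.move_linear([x,y,z-.003],max_speed=.03,max_force=6)
    s=arm.get_state(); print("place hit",hit,"dz mm",round((s["tool_pos"][2]-z)*1000,1),"F",s["contact_force"].round(1))
    arm.gripper_to(op); arm.sleep(.2)
    arm.move_linear([x,y,z+.05],max_speed=.1); arm.move_linear([x,y,H],max_speed=.25)
    print("t",round(arm.get_state()["t"],1))
E
python3 - <<'E'
from pp import *
f=pick(.639,.209,np.radians(9.6),.034,.068)
cv2.imwrite("pics/d_w.png",arm.camera("wrist"));cv2.imwrite("pics/d_s.png",arm.camera("scene"))
E
```

```text
pick hit False w 0.0675 z [0.6397 0.2091 0.035 ] t 4.7
up w 0.067 F [-0.4  0.2 -3.5]
```

View pics/d_w.png

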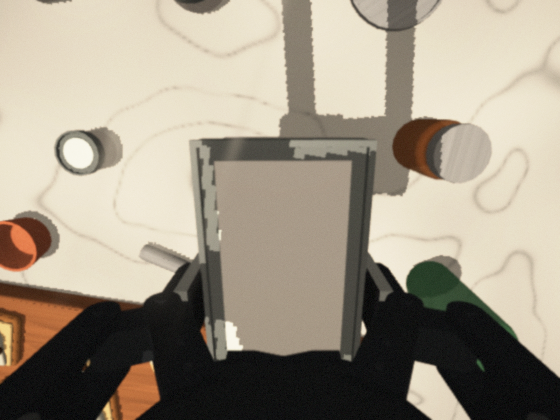

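View pics/d_s.png

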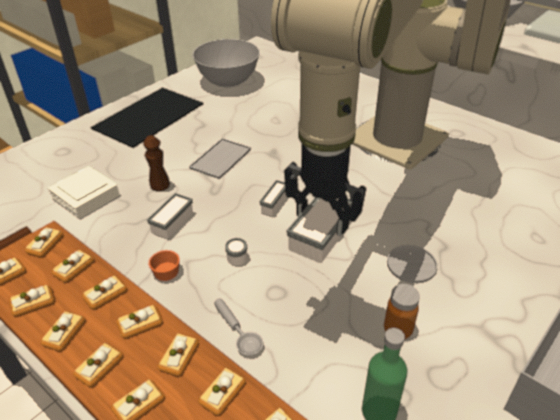

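The large oblong tub is held level; wrist image shows its lid at about (285,240), jar standing at (440,150). Placing it.

```bash
python3 - <<'E'
from pp import *
q=arm.get_state()["ee_rot"]; R=Ro.from_quat([q[1],q[2],q[3],q[0]]).as_matrix()
f=0 if R[1,1]>0 else 1
print(f,[arm.solve_ik([.3957,-.3074,H],quat(np.radians(11.2),k)) for k in (0,1)])
place(.3957,-.3074,np.radians(11.2),.004,.034,f)
cv2.imwrite("pics/e_w.png",arm.camera("wrist"))
E
```

```text
0 [array([-7.62825104e-01, -1.35968767e-01,  1.76917151e+00, -4.44089210e-16,
        1.50838991e+00, -2.52909831e+00]), array([-7.62825104e-01, -1.35968767e-01,  1.76917151e+00, -4.44089210e-16,
        1.50838991e+00,  6.12494347e-01])]
place hit True dz mm 0.9 F [-1.9  0.5  7. ]
t 11.7
```

View pics/e_w.png

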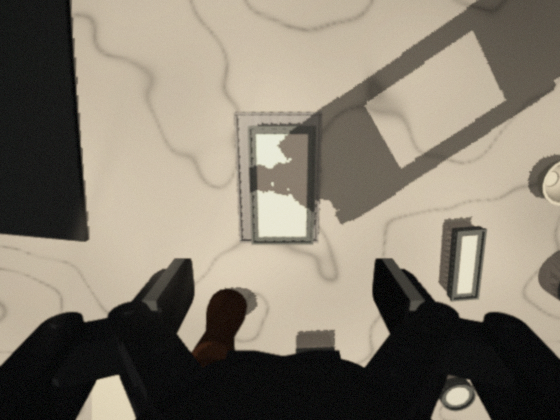

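```bash
python3 - <<'E'
from pp import *
c=arm.get_calibration("wrist"); im=arm.camera("wrist")
d=np.radians
I=[(.3957,-.3074,d(11.2),.156,.098,.01,0,(0,255,0)),(.3957,-.3074,d(11.2),.126,.068,.052,0,(0,0,255)),(.3957,-.3074,d(11.2),.126,.068,.004,0,(255,0,0))]
overlay(im,c,I,"pics/f_w.png",(180,60,380,260),3)
arm.goto([.45,.0,.3],quat(0,1))
im=arm.camera("top");c=arm.get_calibration("top");overlay(im,c,I,"pics/f_t.png",(340,180,480,320),4)
cv2.imwrite("pics/f_t0.png",im)
E
```

```text
(no output)
```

View pics/f_w.png

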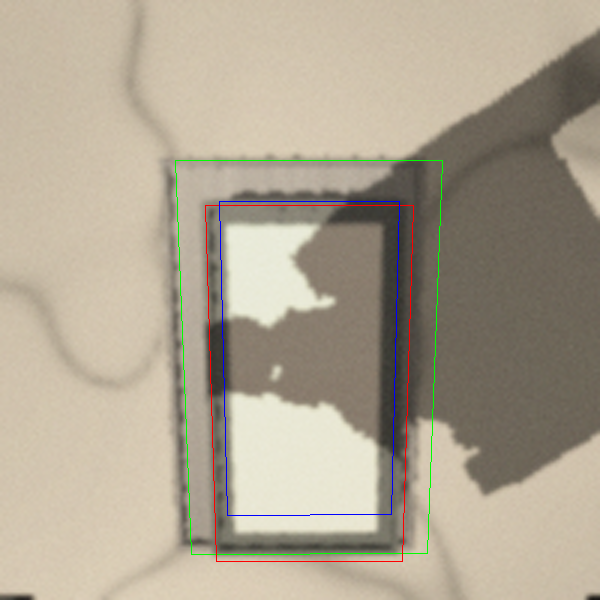

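View pics/f_t.png

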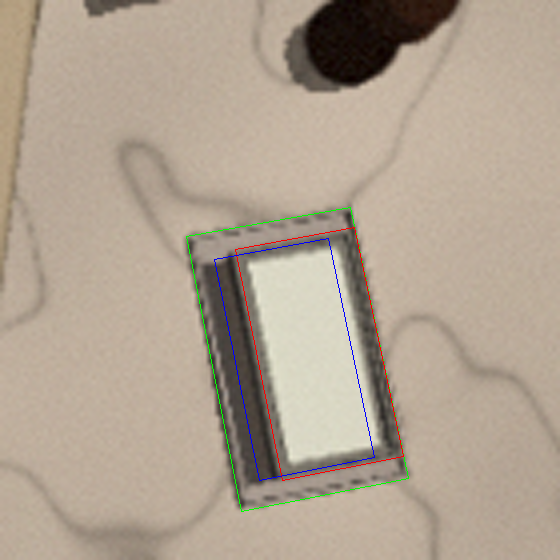

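```bash
python3 - <<'E'
from pp import *
im=cv2.imread("pics/f_t0.png");c=arm.get_calibration("top")
cen,a,rc,sz,px=lid(im,c,(420,270),.048);print(cen,np.degrees(a),rc,sz)
cv2.imwrite("pics/g.png",im)
for n,g in {"oblong_medium":(372,155),"oblong_small":(310,243)}.items():
    cen,a,rc,sz,px=lid(im,c,g,LID[n][0]); print(n,cen,np.degrees(a),rc)
E
```

```text
[ 0.39439127 -0.30575853] 10.699435 [ 0.39472882 -0.30576672] [110.2240982055664, 52.244239807128906]
oblong_medium [ 0.65254051 -0.20959153] 13.524321 [ 0.65309662 -0.20932954]
oblong_small [ 0.45928873 -0.06562678] 1.1507274 [ 0.45385742 -0.06419515]
```

View pics/g.png

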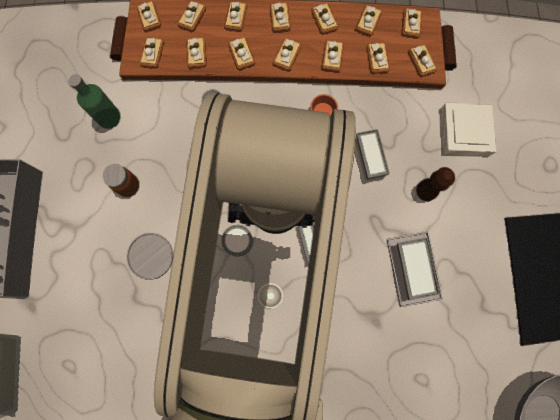

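```bash
python3 - <<'E'
from pp import *
d=np.radians
f=pick(.653,-.2094,d(13.4),.032,.051)
place(.3957,-.3074,d(11),.048,.032,f)
im=arm.camera("wrist");cv2.imwrite("pics/h_w.png",im)
f=pick(.4473,-.0708,d(14.5),.032,.034,op=.07)
im=arm.camera("top");cv2.imwrite("pics/h_t.png",im);c=arm.get_calibration("top")
cen,a,rc,sz,px=lid(im,c,(420,270),.088);print(cen,np.degrees(a),rc,sz)
cv2.imwrite("pics/h_tz.png",cv2.resize(im[180:320,340:480],None,fx=4,fy=4,interpolation=cv2.INTER_CUBIC))
E
```

```text
pick hit False w 0.0506 z [ 0.6537 -0.2097  0.0331] t 18.3
up w 0.0506 F [-0.1  0.2 -2.9]
place hit True dz mm 0.9 F [-1.3  0.2  5.6]
t 24.0
pick hit False w 0.0332 z [ 0.4482 -0.0711  0.033 ] t 27.1
up w 0.0335 F [-0.4  0.1 -1.2]
[ 0.39511796 -0.30563709] 11.618346 [ 0.39501056 -0.30589716] [92.67880249023438, 34.825225830078125]
```

View pics/h_w.png

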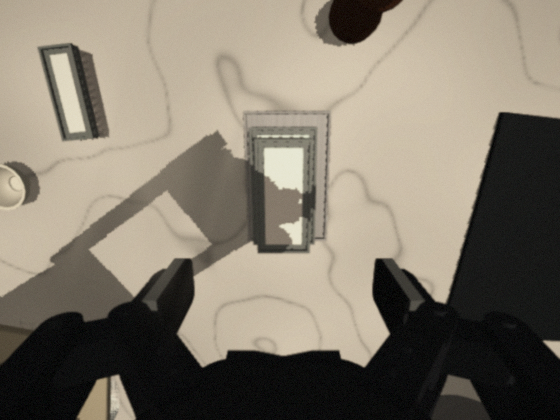

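View pics/h_tz.png

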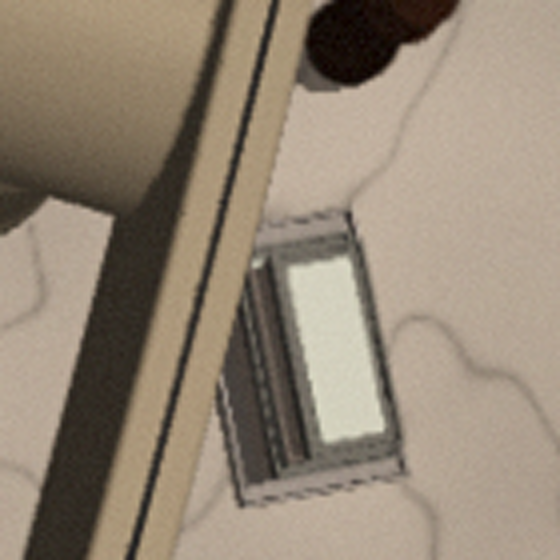

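Medium sits within 1 mm of the large one's centre (lid centre seen at the expected height). Continue with the small oblong, then the large round.

```bash
python3 - <<'E'
from pp import *
d=np.radians
q=arm.get_state()["ee_rot"]; R=Ro.from_quat([q[1],q[2],q[3],q[0]]).as_matrix()
f=0 if R[:2,1]@[-np.sin(.25),np.cos(.25)]>0 else 1
place(.3957,-.3074,d(11.3),.088,.032,f,op=.07)
f=pick(.446,.0888,0,.034,.068)
im=arm.camera("top");c=arm.get_calibration("top");cv2.imwrite("pics/i_t.png",im)
cen,a,rc,sz,px=lid(im,c,(424,268),.124);print("small",cen,np.degrees(a),rc,sz)
cv2.imwrite("pics/i_tz.png",cv2.resize(im[180:320,340:480],None,fx=4,fy=4,interpolation=cv2.INTER_CUBIC))
place(.4076,.2868,0,.004,.034,f)
im=arm.camera("wrist");cv2.imwrite("pics/i_w.png",im)
E
```

```text
place hit True dz mm 0.8 F [-0.4 -1.3  4.2]
t 32.4
pick hit False w 0.0668 z [0.4471 0.0887 0.0356] t 35.9
up w 0.0668 F [-0.2  0.2 -3.1]
small [ 0.39443184 -0.30613438] 11.571019 [ 0.39471692 -0.30605621] [75.19575500488281, 18.01040267944336]
place hit True dz mm 1.5 F [-0.2 -0.4  3.4]
t 41.6
```

View pics/i_w.png

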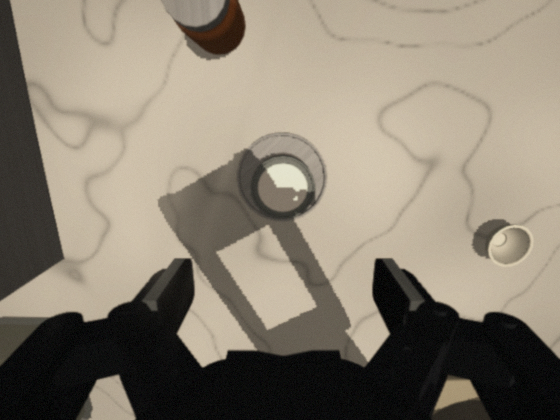

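View pics/i_tz.png

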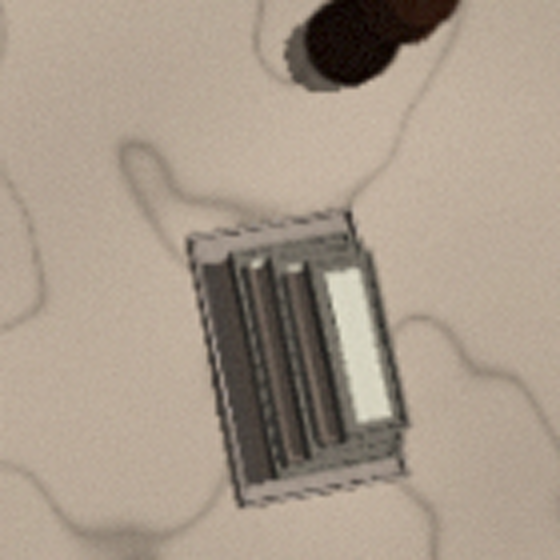

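```bash
python3 - <<'E'
from pp import *
f=pick(.639,-.011,0,.032,.048)
im=arm.camera("top");c=arm.get_calibration("top");cv2.imwrite("pics/j_t.png",im)
cen,a,rc,sz,px=lid(im,c,(148,250),.048);print("rl",cen,rc,sz,px)
s=arm.get_state();print(f,s["joints"].round(2),s["t"])
cv2.imwrite("pics/j_tz.png",cv2.resize(im[190:310,90:210],None,fx=4,fy=4,interpolation=cv2.INTER_CUBIC))
E
```

```text
pick hit False w 0.0468 z [ 0.6399 -0.0111  0.0331] t 45.1
up w 0.0468 F [-0.1 -0.5 -0.7]
rl [0.40674983 0.28831967] [0.4070928  0.28898691] [50.225460052490234, 49.040061950683594] [144.24407583 254.66113744]
1 [-0.1   0.24  1.38 -0.    1.52  1.47] 46.35
```

View pics/j_tz.png

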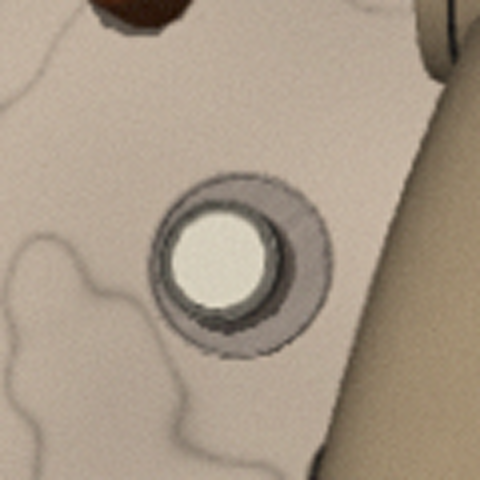

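```bash
python3 - <<'E'
from pp import *
place(.4077,.2878,0,.048,.032,1)
im=arm.camera("wrist");cv2.imwrite("pics/k_w.png",im)
arm.goto([.5,-.02,.3],quat(0,1))
im=arm.camera("top");c=arm.get_calibration("top")
for n,g,z in (("rs",(142,248),.086),("os",(424,268),.124)):
    cen,a,rc,sz,px=lid(im,c,g,z);print(n,cen,rc,sz,px)
cv2.imwrite("pics/k_t.png",im);cv2.imwrite("pics/k_s.png",arm.camera("scene"))
cv2.imwrite("pics/k_tz.png",cv2.resize(im[190:310,90:210],None,fx=4,fy=4,interpolation=cv2.INTER_CUBIC))
print(arm.get_state()["t"])
E
```

```text
place hit True dz mm 1.0 F [-0.1 -0.6  6.4]
t 51.2
rs [0.40698516 0.28955324] [0.40677542 0.2897323 ] [29.71304702758789, 27.998292922973633] [138.56976744 252.86627907]
os [ 0.39402606 -0.30630398] [ 0.39435162 -0.30616663] [75.92095184326172, 18.549087524414062] [429.18862275 266.0508982 ]
52.6167
```

View pics/k_tz.png

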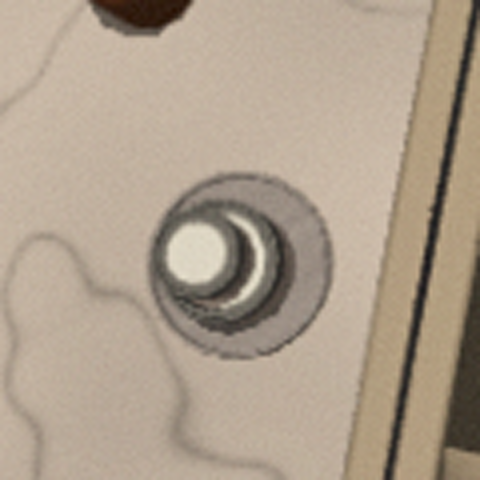

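View pics/k_s.png

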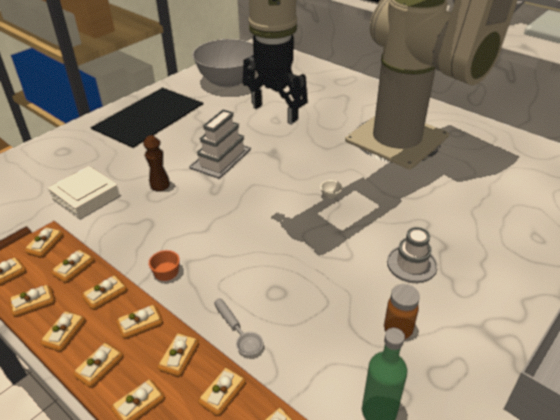

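Both stacks show level and centred: the oblong at (220,140), the round at (415,250), with the mill (155,165) and jar (402,312) standing. The gripper is clear, so I'm handing in.

```bash
python3 - <<'E'
from plant import arm
arm.close_job()
E
```

```text
the job is handed in; nothing more can be done
```

I built both stacks and handed the job in shortly after 52.6 s on the robot's clock, against the 147 s limit. The oblong tray holds large, medium and small, and the round tray holds large and small. `close_job` gives no verdict, so this rests on my own checks.

- **Centring:** In the top camera, the three oblong lids' centres lie within about 1 mm of each other and 2–3 mm from the tray centre. The two round lids are within about 1.5 mm of each other, and the large one is about 2 mm from its tray centre. All of this is well inside the 11 mm and 18 mm limits.
- **Seating:** Each placing met contact 0.8–1.5 mm above the nominal height. The arm had also stopped about 1 mm above its commanded height at each pick, so this agrees with the tubs sitting flat.
- **Bystanders and gripper:** In the last scene picture the stacks look level, the pepper mill and glass jar are standing, and the gripper is clear.
- **One disagreement:** A wrist-camera overlay of the oblong tray seemed off by a few pixels along its shadowed right edge. I relied on the top camera there and did not resolve it. I measured tilt only by eye.

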